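# Carry a free-running slide case on its carrier to the light box

## Robot

A 7-joint arm with a two-finger parallel gripper is mounted at the origin on the work surface. World frame = base frame: x ahead of the robot, y to its left, z up, the work surface at z = 0. Lengths are in m, angles in rad, forces in N, time in s.
With the tool pointing down it reaches from about 0.35 to 0.9 m from the base axis. Payload 19.9 kg.
Tool frame: the origin (TCP) lies between the finger pads; the fingertips stand 19 mm ahead of it and the grasp point (between the pads) is the TCP; z points along the fingers, y is the line along which they close (so a half turn about z gives the same grasp; the last joint's range is limited). The gripper opens to 94 mm and grips with 3 to 60 N. Pads are 16 mm wide; open, the fingers measure 119 mm over their backs; the gripper's body (75 mm by 177 mm) begins 78 mm behind the grasp point.
Start: joints at [-1.19, 0.417, -0.01, 1.614, 0.005, 1.111, -0.053], TCP at [0.256, 0.57, 0.224] pointing down, gripper open.
Joint ranges: [-2.81, 2.81], [-0.39, 2.02], [-1.27, 1.25], [0.06, 2.57], [-1.19, 4.33], [0.19, 2], [-2.82, 2.82]. Speed limits (rad/s): [1.89, 1.89, 2.39, 2.39, 3.01, 3.01, 3.01].

## Interface

Orientations are given as a 3x3 rotation matrix whose columns are the frame's x, y, z axes.
In Python, from rig import robot gives the robot as it stands. Calls block until the motion is done:
- robot.move_ptp(position, orientation): joint-space move of the TCP to a pose.
- robot.move_linear(position, velocity=0.15, frame=None, threshold=None): straight line of the TCP; frame=None keeps the orientation; velocity is the mean speed in m/s. With threshold (N) it stops when the force on the tool has changed by that much, and returns True; else False.
- robot.goto_joints(angles): joint-space move.
- robot.gripper_to(opening): finger opening in m; the grip force is fixed at half the most; returns when the fingers have stopped.
- robot.pause(seconds).
- robot.ik(position, orientation): joint angles nearest the present ones, or None.
- robot.get_state(): the state.
- robot.grab_frame(name): name is "side" or "top" or "wrist"; returns the picture (400x640x3 uint8, red, green, blue); there is no depth.
- robot.camera_info(name): a dict with "fx", "fy", "cx", "cy" (pixels), "rvec" (rotation vector, rad) and "tvec" (3), from world to camera coordinates, as OpenCV has them. Camera axes: x right, y down, z forward; pixel columns grow to the right and rows downward; lengths in m; the calibration is good to about 2 mm. A picture is of the moment at which its call begins: read the wrist's pose just before it. camera_info takes no time and is no camera call; for the wrist camera it gives the pose at the moment of the call.
A pose or a line that the arm cannot do raises robot.PlanningError and nothing moves.
- robot.sign_off(): hands the job in; it is judged then, once.
The state is a dict: "time": time; "qpos": joint angles; "joint_vel": joint speeds; "effort": joint torques, N m; "ee_pos": TCP position; "tool_rot": TCP orientation; "force": force on the tool from outside, world axes, zero at the start; "moment": the same for the moment, N m; "opening": finger opening in m; "grasp_force": force on a finger pad.
Only numpy, scipy, OpenCV 4.12 (cv2) and the standard library are available. Lean on these libraries where they do the work, as an engineer would, in place of code of your own. Each camera call takes 0.05 s, during which the arm holds its last target. There are 200 camera calls.

## Task

Lift the green carrier by its arched handle about 80 mm off the counter and, in the air, tilt it gently so that the unlatched purple slide case runs onto the yellow window strip in the middle of the deck; keep it there for at least three seconds. Then set the carrier gently down on the light box, window over window and sides in line, with the slide case still resting on the window, let go and move clear. Do not touch the slide case, let it run against an end of the deck, tip the carrier steeply or disturb the other things on the counter.

Things in the scene. Friction and masses are not known exactly. Their poses are not given: they have to be found in the camera images.
- carrier: Mint-green hand carrier: flat deck 138 mm (its x) by 280 mm (its y) with an arched handle across the middle, 0.45 kg, loose, starts flat on the counter. Origin: centre of its underside; x across, y along the deck, z up. Deck top flat at z = 10 mm; a rim 6 mm thick all round reaches z = 40 mm; inside it measures 126 by 268 mm.
- handle (a point): Centre of the carrier's handle bar, 105 mm above the carrier's origin. The bar is straight, parallel to the carrier's x, flat-sided: 18 mm thick (along y), 22 mm high, top at 116 mm, free for 126 mm between two side posts. Pinch it from above, fingers closing along the carrier's y. Axes as the carrier's.
- window (a point): Middle of the deck's window, on the deck, 10 mm above the carrier's origin. The window is a yellow strip right across the deck, 40 mm wide (carrier y from -20 to +20 mm), between two black lines; it is flush. Axes as the carrier's.
- shuttle: Purple slide case, white lid, on a steel carriage that runs freely on the deck's two rails along carrier y: 108 (x) by 80 (y) by 54 mm, 0.30 kg.. Origin: under its middle at deck height; axes as the carrier's. Acceleration: g x slope minus the deck's own; drag under 0.004 g. Starts at y = -45 to -64 mm; meets the ends at y = +-93 mm.
- lightbox: Light box fixed to the counter: grey body, white top, 150 mm (its x) by 290 mm (its y), flat top 40 mm over its origin; two black lines 43 mm apart across the middle of the top mark its window. Origin: centre of its underside; x across, y along, z up. The carrier is to stand on it centred, y parallel to its y, either way round.
- slidebox_a: Bystander: purple box with white lid, 85 x 115 x 62 mm, loose; origin at the centre of its underside.
- slidebox_b: Bystander: purple box with white lid, 85 x 115 x 62 mm, loose; origin at the centre of its underside.
- dropper: Bystander: small upright amber dropper bottle, 44 mm diameter, 110 mm high, loose; origin at the centre of its underside.
- basket: Bystander: low open mint-green basket, 120 x 200 x 55 mm, loose; origin at the centre of its underside.

How it is judged:
On the way:
1. carrier held in the air (underside more than 55 mm above the counter) with the slide case's centre within 20 mm of the middle of the deck, for 3 s (height (world z) of carrier above 0.055 m and y of shuttle in the frame of carrier between -0.02 and 0.02 m), for 3 s.
At the end, for the whole second after the job is handed in: The carrier rests flat on the light box, its centre within 20 mm of the light box's centre along each side and its length within 0.12 rad of the light box's; the slide case is at rest (under 20 mm/s), its centre within 25 mm of the middle of the deck; the carrier is let go (x of carrier in the frame of lightbox between -0.02 and 0.02 m and y of carrier in the frame of lightbox between -0.02 and 0.02 m and z of carrier in the frame of lightbox between 0.036 and 0.045 m and angle between the y axis of carrier and the y axis of lightbox, either way round below 0.12 rad and y of shuttle in the frame of carrier between -0.025 and 0.025 m and linear speed of each of carrier, shuttle below 0.02 m/s); the robot touches nothing.
It fails at once if the slide case runs to an end of the deck (its centre more than 88 mm from the middle) (y of shuttle in the frame of carrier above 0.088 m or y of shuttle in the frame of carrier below -0.088 m).
It fails at once if the robot touches the slide case (contact force between shuttle and the fingers above 0.3 N or contact force between shuttle and the arm above 0.3 N).
It fails at once if the carrier is tipped by more than 0.3 rad (angle between carrier's own z axis and vertical above 0.3 rad).
It fails at once if the carrier is slammed or pressed onto the light box with more than 45 N (contact force between carrier and lightbox above 45 N).
It fails at once if one of the other things is moved by more than 20 mm (distance of any of slidebox_a, slidebox_b, dropper, basket from where it was at the start of the episode above 0.02 m).
It also fails if it takes over 70 s, if anything falls off the work surface, if the arm or the gripper's body presses on something with over 40 N, if the wrist force passes 120 N, or if a joint passes its speed limit or range.

## Working session

There is one attempt and no reset: what is moved stays moved. The work goes in short steps, each a Python script; the robot and the scene stay as the last script left them, time stands still between calls to the robot, and variables do not carry over. Pictures are saved under pics/ and viewed, at most 10 in all, crops included, and the job is handed in when it is done.

```bash
mkdir -p pics; ls; python3 - <<'E'
from rig import robot
import cv2
for n in("top","side"):
    im=robot.grab_frame(n); cv2.imwrite(f"pics/{n}0.png",im[:,:,::-1])
    print(robot.camera_info(n))
s=robot.get_state(); print(s["time"],s["ee_pos"],s["tool_rot"],s["opening"],s["force"])
E
```

```text
pics
{'fx': 409.65029860735757, 'fy': 409.65029860735757, 'cx': 327.6214766890606, 'cy': 192.01936276481297, 'rvec': array([ 2.1738575 , -2.12269839,  0.0742085 ]), 'tvec': array([-0.00080206,  0.61218098,  0.77721572])}
{'fx': 497.5885199805886, 'fy': 497.5885199805886, 'cx': 315.61760918928604, 'cy': 194.43488376798507, 'rvec': array([ 2.05113517, -0.20536443,  0.14900362]), 'tvec': array([-0.61875389,  0.14289496,  0.82357683])}
0.1 [0.25575889 0.56993579 0.22391011] [[-9.12377919e-01  4.09348763e-01 -3.52448639e-04]
 [ 4.09348902e-01  9.12377344e-01 -1.02917325e-03]
 [-9.97246418e-05 -1.08326941e-03 -9.99999408e-01]] 0.09456562559741746 [-0.34160552  0.46308787  0.30146293]
```

View pics/top0.png

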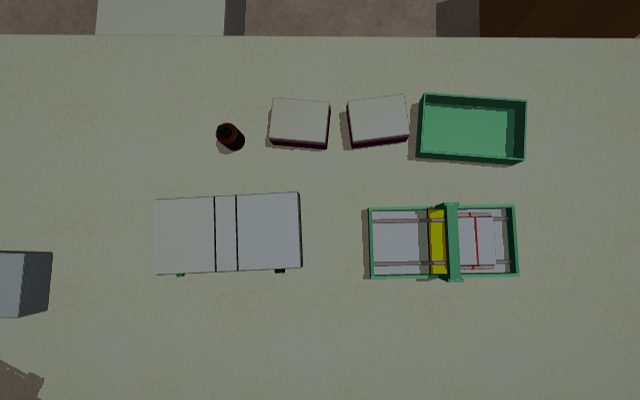

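View pics/side0.png

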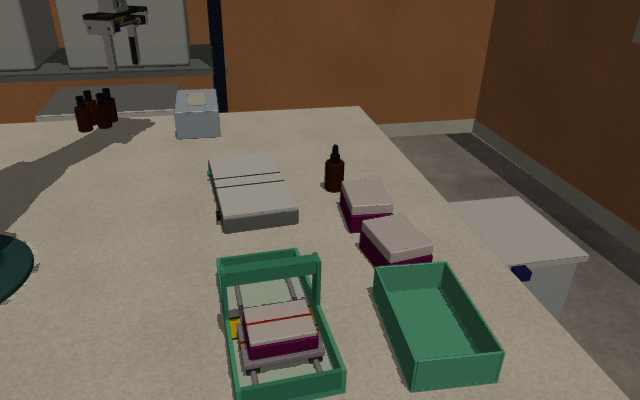

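Top view: the light box spans about cols 155–302 and rows 192–275, with its black lines at cols 215 and 237. The carrier spans about cols 368–518 and rows 203–282. Its yellow window is at col 438, the handle at col 452, and the case lies to the right of the handle. The side view shows the case (red line) on the near part of the deck, with the handle arch visible.

```bash
cat > h.py <<'E'
import numpy as np, cv2
from scipy.spatial.transform import Rotation as R
def cam(robot,n):
    c=robot.camera_info(n); K=np.array([[c["fx"],0,c["cx"]],[0,c["fy"],c["cy"]],[0,0,1]])
    return K,R.from_rotvec(c["rvec"]).as_matrix(),np.array(c["tvec"])
def ray(C,uv):
    K,M,t=C; uv=np.atleast_2d(uv).astype(float)
    d=np.c_[uv,np.ones(len(uv))]@np.linalg.inv(K).T@M
    return -M.T@t,d
def onplane(C,uv,z):
    o,d=ray(C,uv); return o+d*((z-o[2])/d[:,2:3])
def tri(C1,u1,C2,u2):
    P=[K@np.c_[M,t] for K,M,t in (C1,C2)]
    X=cv2.triangulatePoints(P[0],P[1],np.array(u1,float).reshape(2,1),np.array(u2,float).reshape(2,1)); return (X[:3]/X[3]).ravel()
def proj(C,X):
    K,M,t=C; p=(np.atleast_2d(X)@M.T+t)@K.T; return p[:,:2]/p[:,2:]
E
python3 - <<'E'
from rig import robot; from h import *
T=cam(robot,"top"); im=cv2.imread("pics/top0.png"); hsv=cv2.cvtColor(im,cv2.COLOR_BGR2HSV)
print("cam pos",-T[1].T@T[2])
def rect(m,z):
    cs=max(cv2.findContours(m,cv2.RETR_EXTERNAL,cv2.CHAIN_APPROX_NONE)[0],key=cv2.contourArea)
    w=onplane(T,cs[:,0],z)[:,:2]; r=cv2.minAreaRect((w*1000).astype(np.float32)); return r,cv2.boundingRect(cs)
roi=np.zeros(im.shape[:2],np.uint8); roi[180:300,340:540]=255
g=cv2.inRange(hsv,(60,70,30),(95,255,255))&roi
print("green z.04",rect(g,.04))
y=cv2.inRange(hsv,(20,150,60),(35,255,255))&roi; print("yellow z.01",rect(y,.01))
gray=cv2.cvtColor(im,cv2.COLOR_BGR2GRAY)
print(im[220,180],im[220,120],im[300,250])
lab=cv2.cvtColor(im,cv2.COLOR_BGR2LAB); print(lab[220,180],lab[220,120],lab[300,250])
roi2=np.zeros_like(roi); roi2[180:290,140:315]=255
wht=((lab[:,:,2]<133)&(gray>90)).astype(np.uint8)*255&roi2
wht=cv2.morphologyEx(wht,cv2.MORPH_CLOSE,np.ones((7,7)))
wht=cv2.morphologyEx(wht,cv2.MORPH_OPEN,np.ones((5,5)))
print("box z.04",rect(wht,.04))
bl=(gray<60).astype(np.uint8)*255; bl[:195]=0;bl[268:]=0;bl[:,:205]=0;bl[:,250:]=0
n,l,s,c=cv2.connectedComponentsWithStats(bl)
for i in range(1,n):
    if s[i,4]>30:
        p=np.argwhere(l==i)[:,::-1]; w=onplane(T,p,.04)[:,:2]; print("line",w.mean(0),cv2.fitLine(w.astype(np.float32),2,0,.01,.01).ravel()[:2],s[i])
v=cv2.resize(im[185:290,340:540],None,fx=4,fy=4,interpolation=cv2.INTER_CUBIC); cv2.imwrite("pics/c1.png",np.clip(v*1.6,0,255))
E
```

```text
cam pos [ 0.52599922 -0.01786741  0.83775655]
green z.04 (((520.8474731445312, -208.6919708251953), (150.08033752441406, 281.1787109375), 2.741333246231079), (368, 202, 152, 80))
yellow z.01 (((521.4993896484375, -205.37075805664062), (75.08697509765625, 31.404441833496094), 1.596466302871704), (429, 222, 17, 39))
[129 134 128] [117 131 127] [115 130 127]
[141 125 130] [138 124 135] [137 124 136]
box z.04 (((537.1316528320312, 199.9200439453125), (188.03599548339844, 314.5553894042969), 1.1889163255691528), (154, 180, 159, 98))
line [0.53445559 0.19065838] [0.9970262  0.07706311] [235 195   4  73 103]
line [0.52612556 0.2330933 ] [0.99714077 0.07556672] [214 197   3  71  94][ WARN:0@0.370] global loadsave.cpp:1063 imwrite_ Unsupported depth image for selected encoder is fallbacked to CV_8U.
```

View pics/c1.png

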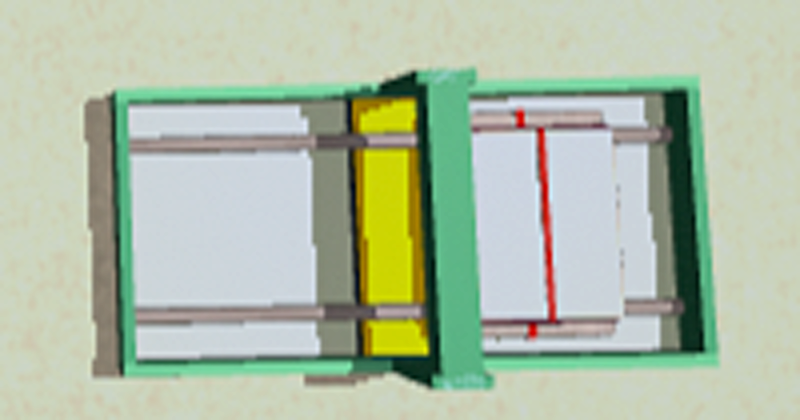

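The crop shows the rim's outer corners at crop px (117,92), (125,375), (697,77) and (717,365). The handle bar runs from (448,72) to (462,385), and the case's red line from (541,128) to (553,320). Next I'll compute positions, then move above the handle and take a wrist picture.

```bash
python3 - <<'E'
from rig import robot; from h import *
T=cam(robot,"top"); im=cv2.imread("pics/top0.png")
cr=lambda p:np.array(p,float)/4+[340,185]-.375
rim=onplane(T,cr([(117,92),(125,375),(697,77),(717,365)]),.04)[:,:2]; c=rim.mean(0)
ax=(rim[0]+rim[1]-rim[2]-rim[3])/2; print("rim",rim.round(4).tolist(),c,"len",np.linalg.norm(ax),"y-axis",ax/np.linalg.norm(ax))
hb=onplane(T,cr([(425,75),(472,70),(437,385),(490,385)]),.116)[:,:2]; print("handle",hb.round(4).tolist(),hb.mean(0))
print("red line lid",onplane(T,cr([(541,128),(553,320)]),.064)[:,:2])
lab=cv2.GaussianBlur(cv2.cvtColor(im,cv2.COLOR_BGR2LAB),(3,3),0)[:,:,2].astype(int)
top=[];bot=[]
for u in list(range(165,210,4))+list(range(245,295,4)):
    col=lab[:,u]<133; r=np.where(col[180:290])[0]+180
    # longest run
    g=np.split(r,np.where(np.diff(r)>1)[0]+1); g=max(g,key=len); top.append((u,g[0]-.5)); bot.append((u,g[-1]+.5))
a=onplane(T,top,.04)[:,:2]; b=onplane(T,bot,.04)[:,:2]
for q in (a,b):
    p=np.polyfit(q[:,1],q[:,0],1); print("edge slope",p,"res",np.std(q[:,0]-np.polyval(p,q[:,1])), "x at y=.212",np.polyval(p,.212))
print(top,bot)
# move above the handle
y=ax/np.linalg.norm(ax); y3=np.array([y[0],y[1],0]); z3=np.array([0,0,-1.]); M=np.c_[np.cross(y3,z3),y3,z3]
s=robot.get_state()
for sg in(1,-1):
    Q=M*np.array([sg,sg,1]); print(sg,robot.ik([c[0],c[1],.25],Q))
Q=M*np.array([1,1,1]) 
E
```

```text
rim [[0.5825, -0.0676], [0.4473, -0.0734], [0.5962, -0.3452], [0.4601, -0.3515]] [ 0.52152722 -0.20940842] len 0.27817953772554965 y-axis [-0.04764404  0.99886438]
handle [[0.5877, -0.197], [0.5903, -0.2173], [0.4545, -0.2014], [0.4552, -0.2239]] [ 0.5219283  -0.20990487]
red line lid [[ 0.5685753  -0.26328708]
 [ 0.48034499 -0.26765764]]
edge slope [-0.07842321  0.61746747] res 0.0005944177791069551 x at y=.212 0.6008417499749037
edge slope [-0.06038229  0.46455151] res 0.0018248902843094976 x at y=.212 0.45175046827679466
[(165, np.float64(198.5)), (169, np.float64(198.5)), (173, np.float64(198.5)), (177, np.float64(197.5)), (181, np.float64(197.5)), (185, np.float64(197.5)), (189, np.float64(197.5)), (193, np.float64(196.5)), (197, np.float64(196.5)), (201, np.float64(196.5)), (205, np.float64(196.5)), (209, np.float64(196.5)), (245, np.float64(194.5)), (249, np.float64(193.5)), (253, np.float64(193.5)), (257, np.float64(193.5)), (261, np.float64(193.5)), (265, np.float64(193.5)), (269, np.float64(192.5)), (273, np.float64(192.5)), (277, np.float64(192.5)), (281, np.float64(191.5)
[... 210 characters left out ...]
, (185, np.float64(273.5)), (189, np.float64(272.5)), (193, np.float64(272.5)), (197, np.float64(272.5)), (201, np.float64(272.5)), (205, np.float64(272.5)), (209, np.float64(271.5)), (245, np.float64(270.5)), (249, np.float64(270.5)), (253, np.float64(270.5)), (257, np.float64(269.5)), (261, np.float64(269.5)), (265, np.float64(269.5)), (269, np.float64(269.5)), (273, np.float64(269.5)), (277, np.float64(272.5)), (281, np.float64(272.5)), (285, np.float64(270.5)), (289, np.float64(268.5)), (293, np.float64(268.5))]
1 [-0.35153185  0.37880324  0.86651235  1.76624988 -0.31499     1.14248952
  2.23148603]
-1 [-0.43741031  0.42574011  0.99894374  1.76835712 -0.38822654  1.16154948
 -0.84360713]
```

```bash
python3 - <<'E'
from rig import robot; from h import *
s=robot.get_state(); W=cam(robot,"wrist"); M0=s["tool_rot"]
print("cam in tool",M0.T@(-W[1].T@W[2]-s["ee_pos"]),"axis",M0.T@W[1][2],"right",M0.T@W[1][0],W[0][0,0])
q=np.array(s["qpos"]); q[0]=0.34; q[6]+=-1.1; robot.goto_joints(q.tolist())
s=robot.get_state(); print(s["time"],s["ee_pos"],s["tool_rot"].round(3).tolist())
c=[.5215,-.2094]; 
def Tool(yaw,sg): 
    y=np.array([-np.sin(yaw),np.cos(yaw),0])*sg; z=np.array([0,0,-1.]); return np.c_[np.cross(y,z),y,z]
for p,yw in((c,.0477),((.5263,.2116),.0765),(c,.0477+1.57),(c,.0477-1.57),((.5263,.2116),.0765+1.57),((.5263,.2116),.0765-1.57)):
    for sg in(1,-1):
        r=robot.ik([*p,.28],Tool(yw,sg)); print(yw,sg,None if r is None else np.round(r,2))
cv2.imwrite("pics/w1.png",robot.grab_frame("wrist")[:,:,::-1])
E
```

```text
cam in tool [ 0.08465073  0.000492   -0.16011422] axis [-2.88833661e-01 -1.82212834e-04  9.57379279e-01] right [4.57355314e-04 9.99999842e-01 3.28305012e-04] 355.37981983892035
3.1333 [ 0.58012947 -0.23171414  0.22392423] [[0.996, 0.091, -0.001], [0.091, -0.996, 0.001], [-0.001, -0.001, -1.0]]
0.0477 1 [ 0.79  0.3  -0.57  1.69  0.17  1.2   1.8 ]
0.0477 -1 [ 0.33  0.26 -0.01  1.71  0.    1.18 -1.2 ]
0.0765 1 [ 0.13  0.34 -0.71  1.68  0.23  1.21  1.01]
0.0765 -1 [-0.27  0.27 -0.21  1.69  0.06  1.19 -1.98]
1.6177000000000001 1 [ 0.09  0.26  0.28  1.72 -0.08  1.18 -2.7 ]
1.6177000000000001 -1 [ 0.57  0.27 -0.29  1.7   0.08  1.18  0.3 ]
-1.5223 1 [ 0.57  0.27 -0.29  1.7   0.08  1.18  0.3 ]
-1.5223 -1 [ 0.09  0.26  0.28  1.72 -0.08  1.18 -2.7 ]
1.6465 1 [ 0.38  0.46 -1.08  1.67  0.42  1.27  2.43]
1.6465 -1 [-0.03  0.3  -0.5   1.68  0.15  1.2  -0.49]
-1.4935 1 [-0.03  0.3  -0.5   1.68  0.15  1.2  -0.49]
-1.4935 -1 [ 0.38  0.46 -1.08  1.67  0.42  1.27  2.43]
```

View pics/w1.png

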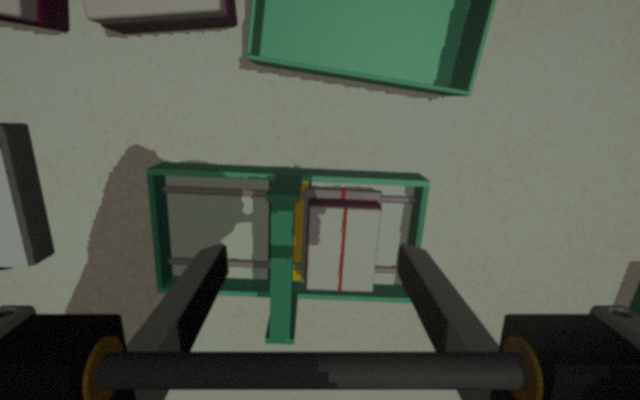

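The wrist view shows the bar top at cols 267–293 (lower end, row 343), the lid's red line near col 343, and the purple front edge of the case at row 204, cols 308–381. Next I'll check heights from two views, move over the handle and centre on the bar using the wrist camera.

```bash
cat >> h.py <<'E'
def Tool(yaw,sg=-1,tilt=0.):
    """tool frame for carrier yaw, raised by `tilt` about carrier x (positive: +y end up)"""
    cx=np.array([np.cos(yaw),np.sin(yaw),0]); y=np.array([-np.sin(yaw),np.cos(yaw),0])*sg; z=np.array([0,0,-1.])
    return R.from_rotvec(cx*tilt).as_matrix()@np.c_[np.cross(y,z),y,z]
E
python3 - <<'E'
from rig import robot; from h import *
T=cam(robot,"top");S=cam(robot,"side");W=cam(robot,"wrist")
cr=lambda p:np.array(p,float)/4+[340,185]-.375
for a,b in(((437,387),(267,343)),((490,387),(293,343))): print("handle end",tri(T,cr(a),W,b))
for a,b in(((299,192),(297,207)),((301,268),(225,217))): print("box corner",tri(T,a,S,b))
c=np.array([.5215,-.2094]); Q=Tool(.0477)
robot.move_ptp([*c,.175],Q)
s=robot.get_state(); W=cam(robot,"wrist"); im=robot.grab_frame("wrist"); cv2.imwrite("pics/w2.png",im[:,:,::-1])
hsv=cv2.cvtColor(im,cv2.COLOR_RGB2HSV); g=cv2.inRange(hsv,(60,70,20),(95,255,255)); pts=[]
print(s["time"],s["ee_pos"],proj(W,[[*c,.116]]))
for v in range(190,400,15):
    r=np.where(g[v,250:390])[0]
    if len(r)>5: pts.append(((r[0]+r[-1])/2+250,v)); print(v,r[0]+250,r[-1]+250,onplane(W,[pts[-1]],.116)[0,:2].round(4))
E
```

```text
handle end [ 0.4534759  -0.20183148  0.11630616]
handle end [ 0.45397346 -0.22487388  0.11428598]
box corner [0.60964095 0.06973902 0.04060357]
box corner [0.46617017 0.0609995  0.0379316 ]
3.6 [ 0.52133266 -0.20893434  0.17506498] [[313.56381221 232.56663477]]
190 302 327 [ 0.5504 -0.2085]
205 302 327 [ 0.5405 -0.2091]
220 302 326 [ 0.5303 -0.2092]
235 301 327 [ 0.5198 -0.2098]
250 302 325 [ 0.509 -0.21 ]
265 250 389 [ 0.4982 -0.2146]
280 300 327 [ 0.4867 -0.2111]
295 299 328 [ 0.475  -0.2117]
310 298 330 [ 0.4631 -0.2126]
```

View pics/w2.png

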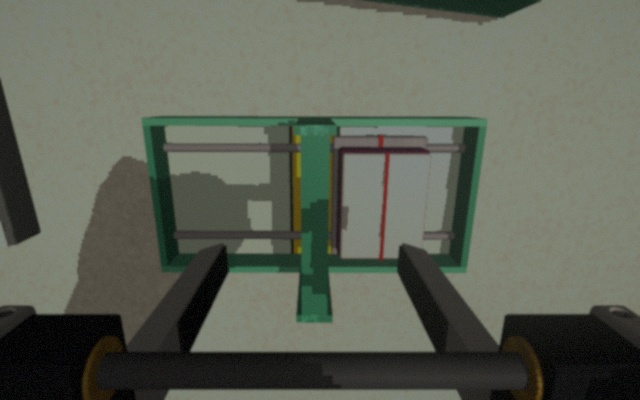

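The wrist view now shows the bar centred at about col 314. The case's red line is at col 384, with its purple front strip at row 150, cols 340–428. The measured heights agree with the text. Next I'll test the timing of small tilts in free air, then descend and grip.

```bash
cat >> h.py <<'E'
def pose(xy,zc,yaw,u):
    """TCP pose for carrier underside height zc, deck slope u (u>0: -y end up, case driven to +y); pivot at deck centre"""
    Q=Tool(yaw,-1,-u); up=-Q[:,2]; return np.array([*xy,zc+.010])+up*.095, Q
def strip(im):
    h=cv2.cvtColor(im,cv2.COLOR_RGB2HSV); m=cv2.inRange(h,(135,60,15),(175,255,255))
    return m
E
python3 - <<'E'
from rig import robot; from h import *
c=np.array([.5215,-.2098]); y0=.0477
tm=lambda:robot.get_state()["time"]
for u,v in((.01,.15),(.0,.02),(.004,.005)):
    t=tm(); p,Q=pose(c,.07,y0,u); robot.move_linear(p,velocity=v,frame=Q); s=robot.get_state(); e=R.from_matrix(Q.T@s["tool_rot"]).magnitude()
    print(u,v,s["time"]-t,"err",np.abs(s["ee_pos"]-p).max(),e)
p,Q=pose(c,0.,y0,0); print(robot.move_linear(p,velocity=.1,frame=Q,threshold=8), robot.get_state()["ee_pos"])
robot.gripper_to(0.0); s=robot.get_state(); print(s["time"],s["opening"],s["grasp_force"],s["force"],s["ee_pos"],(Q.T@s["tool_rot"]).round(4).tolist())
im=robot.grab_frame("wrist"); cv2.imwrite("pics/w3.png",im[:,:,::-1])
m=strip(im); n,l,st,cc=cv2.connectedComponentsWithStats(m)
print([x.tolist() for x in st[1:] if x[4]>15])
E
```

```text
0.01 0.15 0.25 err 0.000701111734279114 0.0010529629111430791
0.0 0.02 0.25000000000000044 err 0.0003920540873200429 0.0005752084449431956
0.004 0.005 0.25 err 0.00013674449843292802 0.0002096553181638635
False [ 0.52179098 -0.20992108  0.10547883]
6.4 0.017896031381960782 29.999631643295288 [ 0.66465114 -0.7082769  -0.41627191] [ 0.52150939 -0.20987442  0.10501826] [[1.0, -0.0001, 0.0001], [0.0001, 1.0, 0.0001], [-0.0001, -0.0001, 1.0]]
[[343, 162, 121, 85, 911]]
```

View pics/w3.png

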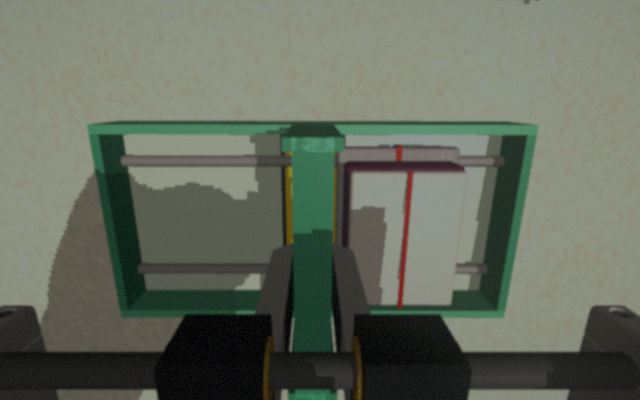

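The bar is gripped: opening 17.9 mm, 30 N. The picture shows the purple front strip of the case at row about 167, cols 343–464, so the wrist camera can track the case. Next is a Kalman/PD tilt controller with 0.3 s steps.

```bash
cat > ctl.py <<'E'
import json,os
from rig import robot
from h import *
G=9.81; UC=313.6; KP=.571e-3; H=.032
def meas(im):
    m=strip(im)[155:182]; m[:,:60]=0; m[:,570:]=0
    c=np.where((m>0).sum(0)>=2)[0]
    if len(c)<12: return None
    uL,uR=c[0]-.5,c[-1]+.5; yL=-H-(uL-UC)*KP; yR=H-(uR-UC)*KP
    left=uL<280; right=uR>347
    if left and right: return (yL+yR)/2
    return yR if right else yL if left else None
class Ctl:
    def __init__(s):
        s.u=0.; s.x=None; s.P=np.diag([1e-6,1e-5,4e-3]); s.t=None; s.wn=1.1
        if os.path.exists("st.json"): d=json.load(open("st.json")); s.u=d["u"]; s.x=np.array(d["x"]); s.P=np.array(d["P"])
    def save(s): json.dump(dict(u=s.u,x=s.x.tolist(),P=s.P.tolist()),open("st.json","w"))
    def pred(s,dt,u):
        F=np.array([[1,dt,dt*dt/2],[0,1,dt],[0,0,1]]); s.x=F@s.x+np.array([dt*dt/2,dt,0])*G*u
        s.P=F@s.P@F.T+np.diag([1e-9,4e-6,4e-5])*dt
    def step(s,xy,zc,yaw,vel=.15,umax=.02,show=True):
        t=robot.get_state()["time"]; y=meas(robot.grab_frame("wrist"))
        if s.x is None: s.x=np.array([y,0,0.])
        if y is not None:
            S=s.P[0,0]+4e-7; k=s.P[:,0]/S; s.x=s.x+k*(y-s.x[0]); s.P=s.P-np.outer(k,s.P[0])
        a=-s.wn**2*s.x[0]-1.8*s.wn*s.x[1]-s.x[2]
        un=float(np.clip(a/G,-umax,umax)); un=float(np.clip(un,s.u-.012,s.u+.012))
        p,Q=pose(xy,zc,yaw,un); robot.move_linear(p,velocity=vel,frame=Q)
        dt=robot.get_state()["time"]-t; s.pred(.05,s.u); s.pred(max(dt-.05,0),(s.u+un)/2); s.u=un
        if show: print(f"{t:.2f} z{zc*1e3:.0f} y {'None' if y is None else round(y*1e3,1)} v {s.x[1]*1e3:.1f} b {s.x[2]/G:.4f} u {un:.4f} dt {dt:.2f}")
        if s.x is not None and y is not None and abs(y)>.08: print("NEAR END")
        return y
E
python3 - <<'E'
from ctl import *
c=Ctl(); xy=np.array([.5215,-.2098]); y0=.0477; zs=[.002,.005,.010,.018,.026,.034,.042,.05,.058,.066,.074,.08,.085]; ok=0
for i in range(45):
    zc=zs[min(i,len(zs)-1)]
    y=c.step(xy,zc,y0)
    ok=ok+1 if (zc>=.08 and y is not None and abs(y)<.012) else 0
    if ok>=12: break
c.save()
cv2.imwrite("pics/w4.png",robot.grab_frame("wrist")[:,:,::-1])
E
```

```text
6.45 z2 y -53.6 v 8.1 b 0.0000 u 0.0066 dt 0.30
6.75 z5 y -53.0 v 22.1 b -0.0008 u 0.0063 dt 0.30
7.05 z10 y -49.0 v 32.6 b -0.0010 u 0.0027 dt 0.30
7.35 z18 y -43.3 v 26.7 b -0.0020 u 0.0022 dt 0.30
7.65 z26 y -38.7 v 18.1 b -0.0031 u 0.0041 dt 0.30
7.95 z34 y -33.6 v 18.9 b -0.0032 u 0.0040 dt 0.30
8.25 z42 y -27.3 v 21.5 b -0.0030 u 0.0022 dt 0.30
8.55 z50 y -20.5 v 19.2 b -0.0029 u 0.0008 dt 0.30
8.85 z58 y -12.5 v 16.3 b -0.0025 u -0.0006 dt 0.30
9.15 z66 y -6.2 v 9.4 b -0.0023 u -0.0005 dt 0.30
9.45 z74 y -2.2 v 2.7 b -0.0023 u 0.0006 dt 0.30
9.75 z80 y 0.3 v 0.7 b -0.0021 u 0.0012 dt 0.30
10.05 z85 y 2.6 v 2.0 b -0.0017 u 0.0005 dt 0.30
10.35 z85 y 5.5 v 3.2 b -0.0012 u -0.0008 dt 0.30
10.65 z85 y 6.6 v -1.9 b -0.0011 u -0.0003 dt 0.30
10.95 z85 y 7.2 v -4.3 b -0.0011 u 0.0004 dt 0.30
11.25 z85 y 7.2 v -3.6 b -0.0008 u 0.0005 dt 0.30
11.55 z85 y 7.2 v -2.3 b -0.0006 u -0.0000 dt 0.30
11.85 z85 y 7.2 v -2.3 b -0.0004 u -0.0003 dt 0.30
12.15 z85 y 7.2 v -2.9 b -0.0003 u -0.0004 dt 0.30
12.45 z85 y 7.2 v -3.0 b -0.0001 u -0.0005 dt 0.30
12.75 z85 y 7.2 v -2.7 b 0.0001 u -0.0007 dt 0.30
13.05 z85 y 7.2 v -2.7 b 0.0003 u -0.0009 dt 0.30
```

View pics/w4.png

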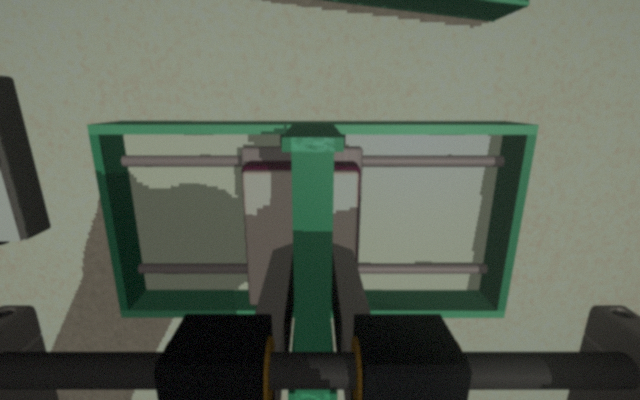

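The wrist picture shows the case at cols 242–360, centre about 301 (+7 mm), resting over the window, and the 3 s hold is done. I'll carry it with the deck turned 90°, so the travel is across the rails, and keep tilt feedback running throughout.

```bash
sed -i 's/m\[:,:60\]=0; m\[:,570:\]=0/m[:,:115]=0; m[:,515:]=0/' ctl.py; python3 - <<'E'
from ctl import *
c=Ctl(); print(robot.get_state()["time"])
wp=[(.506,-.2098,.0477,.06),(.490,-.2098,.0477,.06)]
wp+=[(.49,-.2098,a,.15) for a in np.linspace(.0477,np.pi/2,17)[1:]]
wp+=[(.49,y,np.pi/2,.09) for y in np.linspace(-.2098,.2082,6)[1:]]
for x,y,a,v in wp:
    m=c.step(np.array([x,y]),.085,a,vel=v,umax=.012)
    if m is not None and abs(m)>.06: print("STOP"); break
c.step(np.array([x,y]),.085,a)
c.save(); s=robot.get_state(); print(s["ee_pos"],np.round(s["qpos"],2))
E
```

```text
13.4
13.40 z85 y 7.2 v -3.6 b 0.0005 u -0.0011 dt 0.46
13.86 z85 y 6.6 v -4.3 b 0.0006 u -0.0009 dt 0.47
14.32 z85 y 6.1 v -2.8 b 0.0008 u -0.0011 dt 0.30
14.62 z85 y 6.1 v -1.8 b 0.0010 u -0.0015 dt 0.30
14.93 z85 y 6.1 v -2.0 b 0.0011 u -0.0018 dt 0.30
15.22 z85 y 6.1 v -2.5 b 0.0013 u -0.0018 dt 0.30
15.53 z85 y 5.5 v -3.6 b 0.0013 u -0.0015 dt 0.30
15.82 z85 y 5.8 v -1.4 b 0.0016 u -0.0020 dt 0.30
16.12 z85 y 5.5 v -2.1 b 0.0016 u -0.0021 dt 0.30
16.43 z85 y 5.2 v -2.8 b 0.0017 u -0.0020 dt 0.30
16.73 z85 y 4.1 v -4.1 b 0.0016 u -0.0013 dt 0.30
17.02 z85 y 3.8 v -1.6 b 0.0018 u -0.0017 dt 0.30
17.32 z85 y 3.2 v -1.3 b 0.0018 u -0.0020 dt 0.30
17.62 z85 y 2.3 v -2.5 b 0.0017 u -0.0015 dt 0.30
17.93 z85 y 1.8 v -1.7 b 0.0017 u -0.0015 dt 0.30
18.23 z85 y 0.3 v -2.5 b 0.0015 u -0.0009 dt 0.30
18.52 z85 y -0.8 v -1.5 b 0.0014 u -0.0007 dt 0.30
18.82 z85 y -1.9 v -0.5 b 0.0013 u -0.0006 dt 0.30
19.12 z85 y -2.5 v 5.6 b 0.0013 u -0.0008 dt 1.12
20.25 z85 y -3.9 v 3.2 b 0.0009 u -0.0004 dt 1.12
21.38 z85 y -4.2 v 4.1 b 0.0007 u -0.0002 dt 1.12
22.50 z85 y -4.8 v 4.2 b 0.0004 u 0.0002 dt 1.12
23.62 z85 y -4.8 v 5.2 b 0.0002 u 0.0002 dt 1.12
24.75 z85 y -4.8 v 1.1 b -0.0001 u 0.0006 dt 0.30
[0.49000422 0.20794272 0.19003964] [-0.06  0.33 -0.48  1.87  0.18  0.99 -0.62]
```

```bash
python3 - <<'E'
from ctl import *
c=Ctl()
for a in np.linspace(np.pi/2,.0765,17)[1:]: c.step(np.array([.49,.2082]),.085,a,umax=.012,show=False)
for x,y in ((.502,.2091),(.514,.21),(.5263,.211)): c.step(np.array([x,y]),.085,.0765,vel=.06,umax=.012)
for i in range(2): c.step(np.array([.5263,.211]),.085,.0765,umax=.012)
c.save(); s=robot.get_state(); print(s["time"],s["ee_pos"],np.round(s["qpos"],2))
im=robot.grab_frame("top"); v=cv2.resize(im[150:300,120:340],None,fx=3.5,fy=3.5,interpolation=cv2.INTER_CUBIC); cv2.imwrite("pics/t2.png",np.clip(v[:,:,::-1]*1.5,0,255).astype(np.uint8))
E
```

```text
29.85 z85 y -1.4 v 1.3 b -0.0013 u 0.0012 dt 0.40
30.25 z85 y 0.1 v 2.2 b -0.0011 u 0.0005 dt 0.40
30.65 z85 y 1.5 v 0.5 b -0.0010 u 0.0002 dt 0.41
31.06 z85 y 2.3 v -1.0 b -0.0010 u 0.0005 dt 0.30
31.36 z85 y 2.3 v -1.8 b -0.0010 u 0.0009 dt 0.30
31.6583 [0.52629168 0.21109489 0.19002635] [-0.26  0.36 -0.21  1.79  0.09  1.   -2.01]
```

View pics/t2.png

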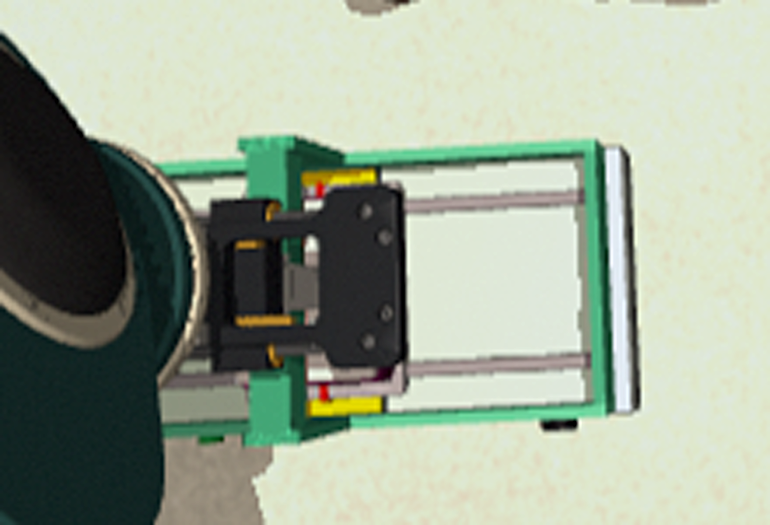

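```bash
python3 - <<'E'
from ctl import *
T=cam(robot,"top"); f=lambda p:np.array(p,float)/3.5+[120,150]-.36
r=onplane(T,f([(598,140),(608,412)]),.125)[:,:2]; b=onplane(T,f([(625,148),(637,410)]),.04)[:,:2]
print("rim",r,"mid",r.mean(0),"box",b,"mid",b.mean(0),"expected rim mid",np.array([.5263,.211])+.14*np.array([.0765,-.997]))
c=Ctl(); xy=np.array([.5263,.211])
for z in (.078,.071,.064,.057,.052,.048,.045,.043): c.step(xy,z,.0765,umax=.008)
p,Q=pose(xy,.036,.0765,c.u); hit=robot.move_linear(p,velocity=.01,frame=Q,threshold=4)
s=robot.get_state(); print("hit",hit,s["time"],s["ee_pos"],s["force"]); print("y",meas(robot.grab_frame("wrist")))
c.save()
E
```

```text
rim [[0.60495944 0.07555869]
 [0.47043121 0.06583405]] mid [0.53769532 0.07069637] box [[0.61018665 0.07132188]
 [0.46534615 0.05983797]] mid [0.5377664  0.06557993] expected rim mid [0.53701 0.07142]
31.71 z78 y 2.6 v -0.4 b -0.0008 u 0.0005 dt 0.30
32.01 z71 y 3.2 v 0.4 b -0.0006 u -0.0000 dt 0.30
32.31 z64 y 3.8 v -0.4 b -0.0005 u -0.0002 dt 0.30
32.61 z57 y 4.3 v -1.2 b -0.0004 u -0.0003 dt 0.30
32.91 z52 y 4.6 v -1.8 b -0.0002 u -0.0003 dt 0.30
33.21 z48 y 4.9 v -1.6 b -0.0001 u -0.0004 dt 0.30
33.51 z45 y 5.5 v -0.9 b 0.0002 u -0.0009 dt 0.30
33.81 z43 y 5.5 v -2.3 b 0.0002 u -0.0008 dt 0.30
hit True 34.5417 [0.52637394 0.21094873 0.14498221] [-0.59846666 -0.33500067  7.06823816]
y 0.0054816000000000135
```

```bash
python3 - <<'E'
from ctl import *
robot.gripper_to(.06); print("y",meas(robot.grab_frame("wrist")))
s=robot.get_state(); p=np.array(s["ee_pos"])
robot.move_linear(p+[0,0,.10],velocity=.1)
q=np.array(robot.get_state()["qpos"]); q[0]-=.9; robot.goto_joints(q.tolist()); robot.pause(.5)
s=robot.get_state(); print(s["time"],s["ee_pos"],s["force"])
im=robot.grab_frame("top"); v=cv2.resize(im[150:300,120:340],None,fx=3.5,fy=3.5,interpolation=cv2.INTER_CUBIC); cv2.imwrite("pics/t3.png",np.clip(v[:,:,::-1]*1.5,0,255).astype(np.uint8))
E
```

```text
y 0.005767100000000015
38.8917 [0.1617161  0.54217705 0.24311824] [-0.23577182 -0.24483386  0.8805418 ]
```

View pics/t3.png

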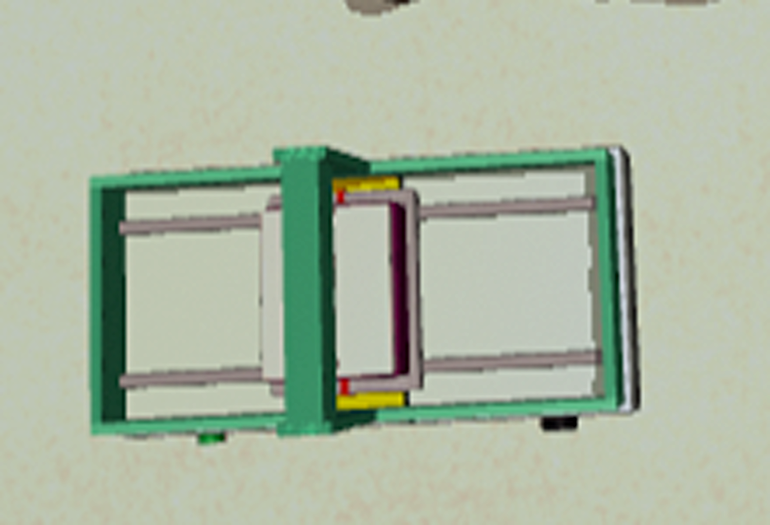

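The top view shows the carrier flat on the light box, with rim corners at crop px (92,178), (95,435), (607,150) and (618,412). The red ticks of the case sit over the window. One last numeric check, then I hand in.

```bash
python3 - <<'E'
from ctl import *
T=cam(robot,"top"); f=lambda p:np.array(p,float)/3.5+[120,150]-.36
r=onplane(T,f([(92,178),(95,435),(607,150),(618,412)]),.08)[:,:2]; print(r.mean(0))
if np.abs(r.mean(0)-[.5263,.211]).max()<.012: print(robot.sign_off())
E
```

```text
[0.52557878 0.21002328]
the job is handed in; nothing more can be done
None
```

The job is handed in: the case was held over the window in the air for over 3 s, then the carrier was set down on the light box within about 1 mm of the light box's measured centre. The case rests about 5 mm from the middle of the deck, and the gripper is open and clear at about 39 s. The sign-off gave no verdict.

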